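# Trip-test the bench breaker, re-arm it and switch the bench on

## Task

Trip-test the breaker on the bench's power rail before the bench goes on: press in the breaker's round trip button until its lever snaps over towards the robot, then push that lever back over to the far side so that it stays there. Only after that press down the far end of the single wide rocker so that it snaps over and the bench is on. Work by pressing and pushing only: let the button, not the fingers, trip the lever, leave the pair of narrow rockers as they are, and do not lift or shove anything that lies around the rail.

Things in the scene. Friction and masses are not known exactly. Their poses are not given: they have to be found in the camera images.
- power_rail: Aluminium power rail 120 x 375 x 53 mm, black end caps, screwed to the bench. Origin: centre of its underside, on the bench top. x points across it to its far side (away from the robot, turned at most 0.22 rad), y along it to the left, z up. Four ivory inserts lie side by side on it in any order, turned like the rail. 'Far' and 'near' mean its +x and -x.
- breaker: Insert with the breaker: black block with a lever and a round button. Origin 50 mm above the bench, in the middle of the insert. The block's face is 60 mm above the bench. The button's centre is at x = -38 mm and the lever's hinge line (along y) at x = +20 mm, 52 mm above the bench.
- test_button_top (a point): Centre of the top of the breaker's grey round trip button, 16 mm across, on the near side of the lever. While the lever is on it stands 10 mm out of the breaker's face (70 mm above the bench); it moves with the button.
- test_button (a joint): Travel of the trip button straight down: 0 out, 0.008 m in. It is linked to the lever (10 mm of travel per radian of lever angle, both ways): about 5 N starts it, 4 mm in the lever passes its dead centre and snaps over. It then stays in, and comes out again as the lever is put back, so nothing may rest on it then.
- lever_handle: The breaker's lever: a drum with a grey ribbed handle plate, 9 mm thick and 30 mm wide (along y). Origin: on its hinge line, 52 mm above the bench. Push the handle on its near face 14 to 24 mm above the breaker's face, so that the fingers pass over the button.
- lever_tip (a point): Middle of the upper end of the lever's handle, 40 mm from the hinge line; moves with the lever. It is 89 mm above the bench at both ends of the swing, which are 31 mm apart; tripped, it is 42 mm beyond the button's centre.
- breaker_lever (a joint): Angle of the lever: 0 on (leaning to the far side, as at the start), 0.8 rad tripped (leaning to the near side). An over-centre spring holds it at either end; past the dead centre at 0.4 rad it snaps over by itself. About 2 N at the handle moves it.
- main_rocker_far_end (a point): Point on the top face of the wide rocker near its far end, 18 mm beyond its hinge line, in the middle of its width; moves with the rocker. The black rocker is 46 mm long (along x) and 32 mm wide, in a black frame that stands 56 mm above the bench. This point is about 67 mm above the bench while the far end is up (off, as at the start) and about 60 mm when it is down (on).
- main_rocker (a joint): Angle of the wide rocker: 0 off (far end up, as at the start), 0.4 rad on (far end down). Over-centre spring: pressing the far end with about 5 N takes it past the middle at 0.2, from where it snaps over and stays.
- narrow_rocker_1 (a joint): The left one of the pair of narrow rockers (each 14 mm wide, 46 mm long, 34 mm apart between their middles): 0 on (far end down, as at the start), 0.4 rad off.
- narrow_rocker_2 (a joint): The right one of the pair of narrow rockers, like the left one.
- screwdriver: Loose screwdriver, 174 mm long, on the bench in front of the rail. Origin: centre of its underside, as for all the loose things.
- eraser: Loose eraser, 21 x 46 x 12 mm, in front of the rail.
- marker_blue: Loose marker pen, 136 mm long, behind the rail.
- micrometer: Loose outside micrometer, 44 x 130 x 16 mm, behind the rail.
- gauge_block_big: Loose ground steel block, 30 x 72 x 24 mm, beside the left end of the rail.
- ring_gauge: Loose steel ring gauge, 58 mm across, 18 mm high, beside the right end of the rail.

How it is judged:
By the outcome, as a careful person would: the job done as asked, in the order asked, and still so for the second after the job is handed in, with the robot touching nothing.
It also fails if it takes over 51 s, if anything falls off the work surface, if the arm or the gripper's body presses on something with over 40 N, if the wrist force passes 120 N, or if a joint passes its speed limit or range.

## Robot

A 6-joint arm with a two-finger parallel gripper is mounted at the origin on a cart in front of the work surface, level with it; the furniture and walls round the work are solid. World frame = base frame: x ahead of the robot, y to its left, z up, the work surface at z = 0. Lengths are in m, angles in rad, forces in N, time in s.
With the tool pointing down it reaches from about 0.325 to 0.85 m from the base axis. Payload 4.4 kg.
Tool frame: the origin (TCP) lies at the very end of the fingers, on their centre line; the grasp point (between the pads) lies bot.grasp_offset behind it (bot.grasp_offset is the distance from the TCP to the grasp point, in m); z points along the fingers, x is the direction in which the jaws open and shut, and the axes are right-handed (so a half turn about z gives the same grasp; the last joint's range is limited). The gripper opens to 94 mm and grips with 3 to 60 N. Pads are 16 mm wide; open, the fingers measure 119 mm over their backs; the gripper's body (75 mm by 177 mm) begins 78 mm behind the grasp point.
Start: joints at [-1.486, 0.207, 1.542, -0, 1.393, -0.15], TCP at [0.134, -0.559, 0.205] pointing down, gripper open.
Joint ranges: [-2.73, 2.73], [-0.86, 2.22], [0.23, 2.46], [-1.11, 4.25], [0.08, 2.63], [-2.82, 2.82]. Speed limits (rad/s): [2.79, 2.79, 3.14, 3.14, 3.14, 3.14].

## Interface

Orientations are given as [roll, pitch, yaw] about the fixed x, y, z axes, in that order (R = Rz(yaw) Ry(pitch) Rx(roll)).
In Python, from station import bot gives the robot as it stands.
- The arm moves only by the shell command python3 -m jog 'ROWS' [FORCE]. ROWS is JSON, a list of rows, each a list of 5 numbers: the opening, from 0 (shut) to 1 (fully open), then the shift along the tool's x, y, z in cm, then the turn about the tool's z in rad. A call has 1 to 12 rows; each row shifts and turns the pose as measured when the row begins, along the tool's axes as they then stand; what a row does not reach is not made up. A row lasts 1/10 s, in which the tool goes at most 50 mm and 8.59 degrees, less where a joint would pass 70% of its speed; a pose out of reach is approached as far as the arm can. A call is refused whole if a number of a shift passes 5 or a number of a turn 0.15, either way. A call with a gripper value outside its range is refused whole. The fingers move at their own pace and stop on an object; FORCE is the grip in N (left out, the last holds). Time passes only in rows, so rows that do not move let the fingers close. It gives the time, the measured TCP pose, the force and the opening at its end, in the units of the state.
- bot.get_obs(): the state, without advancing time (a new reading comes with each control period).
- bot.camera(name): name is "scene" or "top" or "wrist"; returns a dict with "pixels" (384x512x3 uint8, red, green, blue), "z_map" (384x512 float32, m along the optical axis (not along the pixel's ray), 0 where there is no reading), "fovy" (degrees; the focal length in pixels is half the picture's height over the tangent of half this angle, whatever the lens; pixels are square), "cx", "cy" (the principal point, pixels), "dist_coeffs" ([k1, k2, p1, p2, k3] as OpenCV has them; the pictures are not rectified), "camera_from_world" (4x4, takes a point from world to camera coordinates); the wrist camera has in their place "T_tool_cam" (4x4, takes a point from camera to tool coordinates, whose origin is the TCP and whose axes are the tool frame's). Camera axes: x right, y down, z forward; pixel columns grow to the right and rows downward; lengths in m; the calibration is good to about 2 mm. A picture is of the moment at which its call begins: read the wrist's pose just before it.
- bot.job_done(): hands the job in, once; it reports no verdict.
Trained networks look in a picture, given as the dict that the camera call returned (one of the last four; its "shot" number tells which), for a name from the list of things; names that differ only in an ending like _2 or _b are one class to them, and where a whole thing is asked for, a point or a joint stands for the part that bears it (a point fixed in the world has none). Each returns a list of dicts, best first, with "score" (0 to 1); they miss things now and then, are a little off and sometimes report something else, mostly with a low value. They report only what shows in the picture. A call takes as long as a camera call.
- bot.masks_of(target, picture): "pixels" (384x512 bool, what is visible of it) and "pixel" ([column, row] in pixels, amid what is visible of it).
The state is a dict: "time": time; "qpos": joint angles; "qd": joint speeds; "joint_efforts": joint torques, N m; "tool_pos": TCP position; "tcp_rot": TCP orientation; "ft_force": force on the tool from outside, world axes, zero at the start; "torque": the same for the moment, N m; "opening": finger opening in m.
Only numpy, scipy, OpenCV 4.12 (cv2) and the standard library are available. Lean on these libraries where they do the work, as an engineer would, in place of code of your own. Each camera call takes 0.05 s, during which the arm holds its last target.

## Working session

There is one attempt and no reset: what is moved stays moved. The work goes in short steps, Python scripts to look and compute and a shell command to move; the robot and the scene stay as the last step left them, time stands still between calls to the robot, and variables do not carry over. Pictures are saved under pics/ and viewed, and the job is handed in when it is done.

```bash
mkdir -p pics; ls; cat > h.py <<'E'
import numpy as np,cv2
from station import bot
def K(p):
    f=p["pixels"].shape[0]/2/np.tan(np.radians(p["fovy"])/2)
    return np.array([[f,0,p["cx"]],[0,f,p["cy"]],[0,0,1]]),np.array(p["dist_coeffs"],float)
def world(p,u,v,z=None,T=None):
    """pixel->world via depth"""
    k,d=K(p)
    q=cv2.undistortPoints(np.array([[[u,v]]],float),k,d)[0,0]
    M=np.linalg.inv(np.array(p["camera_from_world"])) if T is None else T
    if z is None:
        D=p["z_map"][int(round(v)),int(round(u))]
        return (M@np.array([q[0]*D,q[1]*D,D,1]))[:3]
    r=M[:3,:3]@np.array([q[0],q[1],1]);o=M[:3,3]
    return o+r*(z-o[2])/r[2]
def cloud(p,mask,T=None):
    k,d=K(p)
    vs,us=np.nonzero(mask&(p["z_map"]>0))
    q=cv2.undistortPoints(np.stack([us,vs],1).astype(float)[:,None],k,d)[:,0]
    D=p["z_map"][vs,us]
    M=np.linalg.inv(np.array(p["camera_from_world"])) if T is None else T
    P=np.c_[q*D[:,None],D,np.ones(len(D))]
    return (P@M.T)[:,:3]
def save(p,n): cv2.imwrite("pics/"+n,cv2.cvtColor(p["pixels"],cv2.COLOR_RGB2BGR))
E
python3 - <<'E'
from h import *
o=bot.get_obs();print(o)
for n in("scene","top"):
    p=bot.camera(n);save(p,n+"1.png")
    for t in["power_rail","breaker","test_button_top","lever_handle","lever_tip","main_rocker_far_end","main_rocker","narrow_rocker_1"]:
        for m in bot.masks_of(t,p)[:2]:
            c=cloud(p,m["pixels"]);print(n,t,round(m["score"],2),m["pixel"],m["pixels"].sum(),np.median(c,0).round(3) if len(c) else None,world(p,*m["pixel"]).round(3))
E
```

```text
pics
{'time': 0.0, 'qpos': array([-1.48649713e+00,  2.07404377e-01,  1.54293125e+00, -1.06303754e-05,
        1.39345727e+00, -1.50480898e-01]), 'qd': array([-0.00026548, -0.00032077,  0.00023074, -0.00195889, -0.00121869,
        0.00162661]), 'joint_efforts': array([ 6.62887123e-04, -3.70880628e+01, -2.81419802e+01,  6.99572149e-02,
        3.63451545e-02, -1.83827524e-04]), 'tool_pos': array([ 0.13369093, -0.55843353,  0.20431042]), 'tcp_rot': array([-3.14127315e+00,  2.17695333e-03, -1.33601400e+00]), 'ft_force': array([-0.42697433,  0.6479285 , -0.5973019 ]), 'torque': array([ 0.02646994,  0.03637214, -0.01258396]), 'opening': 0.09398636799262215}
scene power_rail 0.79 [253.2, 258.5] 2186 [ 0.492 -0.109  0.037] [ 0.486 -0.105  0.049]
scene power_rail 0.21 [229.4, 175.4] 168 [0.529 0.189 0.061] [0.54  0.188 0.065]
scene breaker 0.83 [236.2, 194.3] 870 [0.526 0.096 0.06 ] [0.528 0.106 0.061]
top power_rail 0.92 [246.8, 222.8] 1799 [0.499 0.059 0.05 ] [0.489 0.068 0.05 ]
top breaker 0.74 [230.1, 205.6] 1769 [0.525 0.109 0.06 ] [0.527 0.105 0.063]
top test_button_top 0.68 [291.3, 245.9] 177 [ 0.434 -0.034  0.012] [ 0.439 -0.033  0.013]
top lever_handle 0.68 [224.7, 195.7] 216 [0.552 0.111 0.071] [0.549 0.116 0.064]
top lever_tip 0.68 [227.8, 223.2] 37 [0.489 0.111 0.07 ] [0.486 0.109 0.072]
top lever_tip 0.6 [230.2, 193.5] 238 [0.553 0.109 0.07 ] [0.552 0.104 0.072]
top main_rocker_far_end 0.58 [190.5, 206.8] 273 [0.529 0.194 0.062] [0.525 0.193 0.061]
top main_rocker 0.66 [190.5, 207.3] 270 [0.529 0.194 0.062] [0.524 0.193 0.061]
top main_rocker 0.41 [227.3, 223.3] 51 [0.489 0.111 0.069] [0.486 0.11  0.072]
top narrow_rocker_1 0.69 [297.7, 206.4] 124 [ 0.526 -0.041  0.062] [ 0.523 -0.045  0.061]
top narrow_rocker_1 0.65 [272.5, 169.2] 367 [0.63  0.003 0.012] [0.624 0.006 0.001]
```

```bash
python3 - <<'E'
import cv2
a=cv2.imread('pics/top1.png');cv2.imwrite('pics/top1c.png',cv2.resize(a[150:290,150:350],None,fx=4,fy=4,interpolation=cv2.INTER_CUBIC))
E
```

```text
(no output)
```

View pics/top1.png

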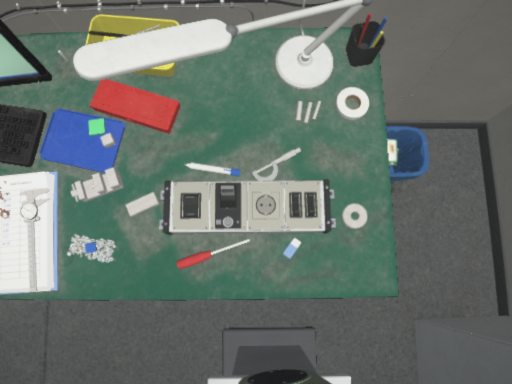

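View pics/scene1.png

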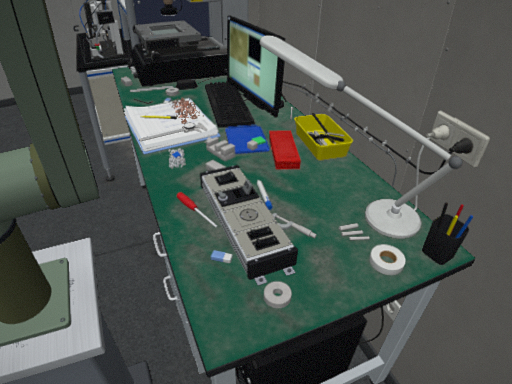

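```bash
ls pics
```

```text
scene1.png
top1.png
top1c.png
```

View pics/top1c.png

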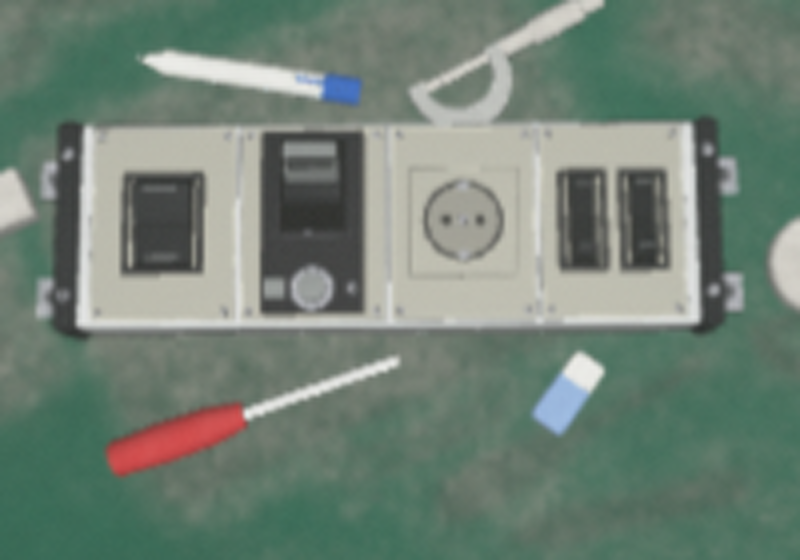

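The breaker shows in the top crop with its button at crop (312,288) and its lever leaning far at (312,150). The wide rocker is at (163,222) and the narrow pair at (583,220) and (643,220). Next I'll measure the rail's yaw and the target points.

```bash
python3 - <<'E'
from h import *
p=bot.camera("top")
# rail upper surface: points with z>0.04 in the region
c=cloud(p,np.ones((384,512),bool))
s=c[(c[:,0]>.4)&(c[:,0]<.66)&(abs(c[:,1]-.06)<.25)&(c[:,2]>.045)&(c[:,2]<.058)]
r=cv2.minAreaRect(s[:,:2].astype(np.float32));print(r,len(s))
for u,v,z in[(150+163/4,150+222/4,.062),(150+312/4,150+288/4,.070),(150+312/4,150+150/4,.085)]:print(world(p,u,v,z).round(4))
print(bot.get_obs()["time"], p["fovy"])
# edges by pixel
for z,a in[(.053,(80,326)),(.053,(695,325)),(.053,(90,127)),(.053,(690,123))]:print(world(p,150+a[0]/4,150+a[1]/4,z).round(4))
E
```

```text
((0.5277455449104309, 0.06840541213750839), (0.37771520018577576, 0.11688009649515152), 89.6124496459961) 6521
[0.528 0.192 0.062]
[0.4891 0.1087 0.07  ]
[0.5628 0.1077 0.085 ]
0.95 49.756762166672154
[0.4715 0.2387 0.053 ]
[ 0.4676 -0.1024  0.053 ]
[0.5847 0.236  0.053 ]
[ 0.5825 -0.1047  0.053 ]
```

```bash
python3 -m jog '[[0.5,-5,-2,0,0],[0,-5,-2,0,0],[0,-5,-2,0,-0.1],[0,-5,-2,0,-0.1],[0,-5,-2,0,0],[0,-5,-2,0,0],[0,-5,-2,0,0],[0,-5,-2,0,0]]'
```

```text
time: 1.75
tool_pos: [0.1463, -0.1593, 0.2022]
tcp_rot: [-3.139, 0.003, -1.133]
ft_force: [0.5, 0.4, 0.7]
opening: 0.034
```

```bash
python3 -m jog '[[0,0,-5,0,0.15],[0,0,-5,0,0.15],[0,0,-5,0,0.145],[0,0,-5,0,0],[0,-5,-5,0,0],[0,-5,-5,0,0],[0,-5,-5,0,0],[0,-5,0,0,0]]'
```

```text
time: 2.55
tool_pos: [0.3661, 0.0467, 0.2069]
tcp_rot: [-3.124, -0.025, -1.414]
ft_force: [0.8, 0.6, -0.2]
opening: 0.0003
```

```bash
python3 -m jog '[[0,-3,-4,0,0.1],[0,-2,-4,0,0.06],[0,0,0,0,0],[0,0,0,0,0]]'
python3 - <<'E'
from h import *
from scipy.spatial.transform import Rotation as R
o=bot.get_obs();p=bot.camera("wrist");save(p,"w1.png")
T=np.eye(4);T[:3,:3]=R.from_euler("xyz",o["tcp_rot"]).as_matrix();T[:3,3]=o["tool_pos"]
M=T@np.array(p["T_tool_cam"]);print(o["tool_pos"],o["tcp_rot"],o["time"]);print(M.round(3))
for t in["breaker","test_button_top","lever_handle","lever_tip","main_rocker"]:
    for m in bot.masks_of(t,p)[:2]:
        c=cloud(p,m["pixels"],M);print(t,round(m["score"],2),m["pixel"],m["pixels"].sum(),np.median(c,0).round(4) if len(c) else None)
E
```

```text
time: 2.95
tool_pos: [0.4355, 0.1114, 0.2045]
tcp_rot: [-3.126, -0.021, -1.567]
ft_force: [0.8, -0.1, -0.3]
opening: 0.0004
[0.43550486 0.11141647 0.20445739] [-3.12586811 -0.02121252 -1.56732192] 2.95
[[ 0.003 -0.971 -0.238  0.507]
 [-1.     0.003 -0.022  0.116]
 [ 0.022  0.238 -0.971  0.385]
 [ 0.     0.     0.     1.   ]]
breaker 0.71 [250.7, 83.6] 9225 [0.532  0.1105 0.06  ]
test_button_top 0.71 [292.0, 89.0] 5249 [0.5305 0.1028 0.0516]
test_button_top 0.64 [249.1, 130.5] 166 [0.4917 0.1105 0.07  ]
lever_handle 0.76 [250.8, 58.9] 1361 [0.5551 0.1105 0.0748]
lever_handle 0.47 [290.5, 89.6] 6255 [0.5297 0.0721 0.051 ]
lever_tip 0.72 [207.5, 86.1] 5282 [0.5312 0.1515 0.0516]
main_rocker 0.58 [164.0, 86.2] 1800 [0.531  0.1926 0.0613]
```

View pics/w1.png

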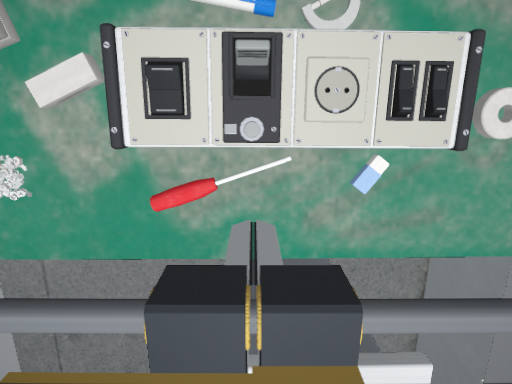

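Wrist picture: button at (251,129), lever leaning far at (252,60), wide rocker at (166,88). The two cameras agree to about 2.5 mm. Next I go above the button.

```bash
python3 -m jog '[[0,0,-2.7,4,0],[0,0,-2.6,4,0],[0,0.1,0,2.5,0.01],[0,0,0,0,0],[0,0,0,0,0]]'
```

```text
time: 3.75
tool_pos: [0.4953, 0.1035, 0.105]
tcp_rot: [-3.109, -0.02, -1.587]
ft_force: [-0.1, -0.3, 0.1]
opening: 0.0004
```

```bash
python3 -m jog '[[0,-0.65,0.7,0,0],[0,0,0,1.5,0],[0,0,0,1,0],[0,0,0,0,0]]'
python3 - <<'E'
from h import *
from scipy.spatial.transform import Rotation as R
o=bot.get_obs();p=bot.camera("wrist");save(p,"w2.png")
print(o["tool_pos"],o["tcp_rot"])
E
```

```text
time: 4.15
tool_pos: [0.4913, 0.1109, 0.0859]
tcp_rot: [-3.098, -0.018, -1.587]
ft_force: [-0.1, 0.8, -0.3]
opening: 0.0006
[0.49132273 0.11091684 0.08589093] [-3.09813598 -0.01829959 -1.58749244]
```

View pics/w2.png

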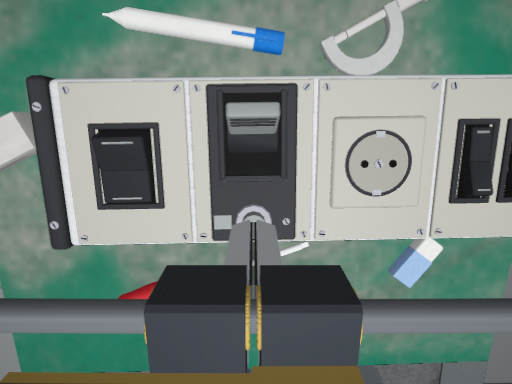

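```bash
python3 -m jog '[[0,0,0.1,1.2,0],[0,0,0,0,0],[0,0,0,0.4,0],[0,0,0,0.3,0],[0,0,0,0.3,0]]'
```

```text
time: 4.7
tool_pos: [0.4932, 0.1111, 0.0668]
tcp_rot: [-3.094, -0.018, -1.587]
ft_force: [-3.5, 1.0, 5.5]
opening: 0.0002
```

```bash
python3 -m jog '[[0,0,0.1,0.3,0],[0,0,0.1,0.3,0],[0,0,0,0.2,0]]'
python3 - <<'E'
from h import *
p=bot.camera("wrist");save(p,"w3.png");print(bot.get_obs()["ft_force"])
E
```

```text
time: 5.0
tool_pos: [0.4931, 0.1111, 0.0623]
tcp_rot: [-3.093, -0.018, -1.587]
ft_force: [-9.4, -0.5, 24.5]
opening: 0.0004
[-7.27245786  0.07605468 17.85178542]
```

View pics/w3.png

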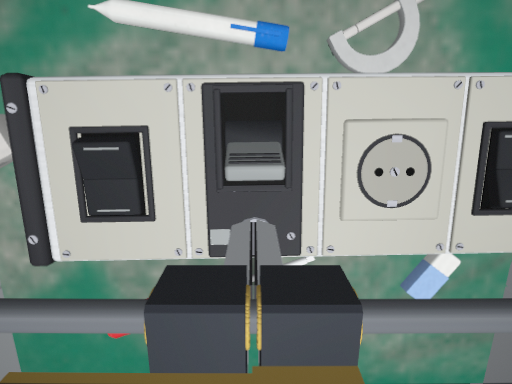

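The lever has snapped to the near side (its handle moved from row 118 to row 160). Next I lift off the button.

```bash
python3 -m jog '[[0,0,0,-1.2,0],[0,0,0,0,0],[0,0,0,0,0]]'
```

```text
time: 5.35
tool_pos: [0.4923, 0.1113, 0.0743]
tcp_rot: [-3.093, -0.018, -1.587]
ft_force: [-0.8, -0.2, 0.4]
opening: 0.0001
```

```bash
python3 -m jog '[[0,0.05,-0.5,-0.25,0],[0,0,-1,0,0],[0,0,-0.8,0,0],[0,0,-0.5,0,0]]'
```

```text
time: 5.75
tool_pos: [0.5208, 0.1101, 0.0759]
tcp_rot: [-3.096, -0.018, -1.587]
ft_force: [0.1, -0.0, 0.6]
opening: 0.0007
```

```bash
python3 -m jog '[[0,0,-0.5,-0.05,0],[0,0,-0.5,0,0],[0,0,-0.4,0,0],[0,0,-0.4,0,0],[0,0,-0.3,0,0]]'
python3 - <<'E'
from h import *
p=bot.camera("wrist");save(p,"w4.png");print(bot.get_obs()["ft_force"])
E
```

```text
time: 6.25
tool_pos: [0.5429, 0.1097, 0.0764]
tcp_rot: [-3.1, -0.018, -1.587]
ft_force: [0.7, -0.0, -0.2]
opening: 0.0003
[ 0.47773732 -1.02641424  0.9759713 ]
```

View pics/w4.png

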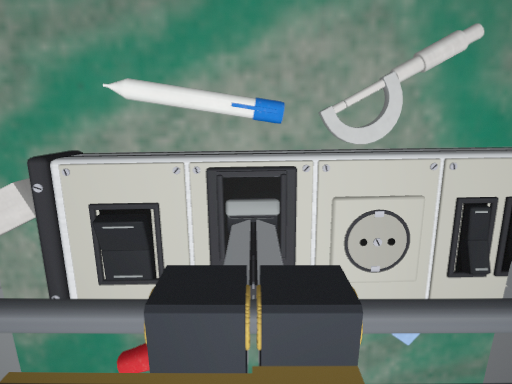

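The force is near zero, so the lever has probably snapped over. I'll back off, rise and check.

```bash
python3 -m jog '[[0,0,1,-0.1,0],[0,0,1,-1,0],[0,0,1,-3,0],[0,0,0,-3,0],[0,0,0,0,0],[0,0,0,0,0]]'
python3 - <<'E'
from h import *
from scipy.spatial.transform import Rotation as R
o=bot.get_obs();p=bot.camera("wrist");save(p,"w5.png")
T=np.eye(4);T[:3,:3]=R.from_euler("xyz",o["tcp_rot"]).as_matrix();T[:3,3]=o["tool_pos"]
M=T@np.array(p["T_tool_cam"]);print(o["tool_pos"],o["tcp_rot"],o["time"])
for t in["lever_handle","main_rocker","main_rocker_far_end","narrow_rocker_1"]:
    for m in bot.masks_of(t,p)[:2]:
        c=cloud(p,m["pixels"],M);print(t,round(m["score"],2),m["pixel"],m["pixels"].sum(),np.median(c,0).round(4),np.percentile(c,[2,98],axis=0).round(3).tolist())
E
```

```text
time: 6.9
tool_pos: [0.5049, 0.1114, 0.1462]
tcp_rot: [-3.103, -0.019, -1.587]
ft_force: [0.3, 0.5, 0.0]
opening: 0.0006
[0.50493548 0.11144407 0.14624542] [-3.10272081 -0.01867248 -1.58730936] 6.9
lever_handle 0.64 [253.6, 145.1] 1448 [0.5553 0.1101 0.0742] [[0.539, 0.096, 0.06], [0.568, 0.126, 0.09]]
lever_handle 0.23 [508.3, 184.1] 191 [ 0.503  -0.1551  0.0121] [[0.486, -0.164, 0.004], [0.526, -0.153, 0.017]]
main_rocker 0.77 [151.9, 171.5] 2114 [0.5315 0.193  0.0614] [[0.508, 0.178, 0.057], [0.553, 0.208, 0.068]]
main_rocker_far_end 0.79 [152.1, 170.9] 1985 [0.5315 0.193  0.0616] [[0.508, 0.179, 0.058], [0.552, 0.208, 0.068]]
narrow_rocker_1 0.77 [422.4, 169.3] 1140 [ 0.5294 -0.0389  0.0609] [[0.508, -0.048, 0.054], [0.552, -0.034, 0.068]]
narrow_rocker_1 0.73 [462.1, 171.9] 1155 [ 0.5285 -0.0718  0.0609] [[0.508, -0.081, 0.054], [0.552, -0.067, 0.068]]
```

View pics/w5.png

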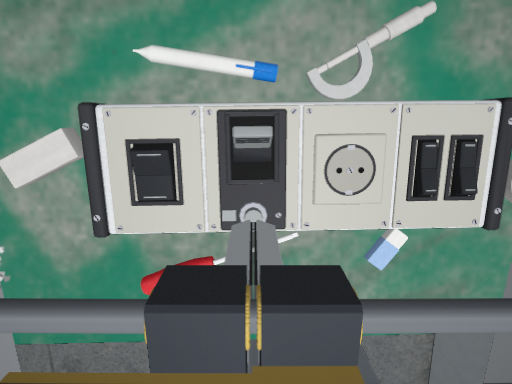

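The lever is back on the far side (handle at (252,140), same depth median as at the start) and the button is out. Next is the wide rocker.

```bash
python3 -m jog '[[0,-3,-1.3,0,0],[0,-3,-1.3,0,0],[0,-2.2,-1.3,0,0],[0,0,0,2,0],[0,0,0,2,0],[0,0,0,0,0],[0,0,0,0,0]]'
```

```text
time: 7.85
tool_pos: [0.5457, 0.1939, 0.0969]
tcp_rot: [-3.115, -0.021, -1.589]
ft_force: [0.0, 0.3, 0.3]
opening: 0.0002
```

```bash
python3 -m jog '[[0,0,0,1.7,0],[0,0,0,0.5,0],[0,0,0,0,0],[0,0,0,0.5,0],[0,0,0,0.3,0],[0,0,0,0.3,0]]'
```

```text
time: 8.45
tool_pos: [0.5499, 0.193, 0.0677]
tcp_rot: [-3.108, -0.02, -1.591]
ft_force: [-1.6, -0.3, 6.0]
opening: 0.0001
```

```bash
python3 -m jog '[[0,0,0.15,0.3,0],[0,0,0.1,0.3,0],[0,0,0,0.2,0]]'
```

```text
time: 8.75
tool_pos: [0.5516, 0.1931, 0.0623]
tcp_rot: [-3.099, -0.019, -1.591]
ft_force: [-0.4, 0.0, 0.1]
opening: 0.0004
```

Force dropped to zero, so the rocker has snapped over. I'll lift and check.

```bash
python3 -m jog '[[0,0,0,-2,0],[0,0,1,-3,0],[0,0,3,-4,0],[0,0,4,-4,0],[0,0,4,0,0],[0,0,0,0,0],[0,0,0,0,0]]'
python3 - <<'E'
from h import *
from scipy.spatial.transform import Rotation as R
o=bot.get_obs();p=bot.camera("wrist");save(p,"w6.png")
T=np.eye(4);T[:3,:3]=R.from_euler("xyz",o["tcp_rot"]).as_matrix();T[:3,3]=o["tool_pos"]
M=T@np.array(p["T_tool_cam"]);print(o["tool_pos"],o["tcp_rot"],o["time"],o["ft_force"])
for t in["lever_handle","main_rocker","narrow_rocker_1"]:
    for m in bot.masks_of(t,p)[:2]:
        c=cloud(p,m["pixels"],M);print(t,round(m["score"],2),m["pixel"],m["pixels"].sum(),np.median(c,0).round(4),np.percentile(c,[2,98],axis=0).round(3).tolist())
        if "rocker" in t:
            f=c[c[:,0]>.54];n=c[c[:,0]<.52];print("  far z",np.median(f[:,2]).round(4),"near z",np.median(n[:,2]).round(4))
E
```

```text
time: 9.45
tool_pos: [0.4191, 0.1972, 0.1802]
tcp_rot: [-3.121, -0.021, -1.591]
ft_force: [-0.6, 0.4, -0.6]
opening: 0.0002
[0.41914231 0.19722816 0.18019784] [-3.12095058 -0.02077685 -1.59125424] 9.45 [-0.63933834  0.40104616 -0.62917446]
lever_handle 0.91 [350.9, 34.6] 1831 [0.5546 0.1111 0.0746] [[0.539, 0.095, 0.061], [0.567, 0.125, 0.091]]
main_rocker 0.88 [249.6, 66.7] 1942 [0.5304 0.1944 0.0615] [[0.508, 0.179, 0.059], [0.552, 0.209, 0.068]]
  far z 0.0598 near z 0.0662
narrow_rocker_1 0.89 [504.2, 68.6] 699 [ 0.5269 -0.035   0.0608] [[0.507, -0.041, 0.055], [0.551, -0.033, 0.068]]
  far z 0.0595 near z 0.0644
```

View pics/w6.png

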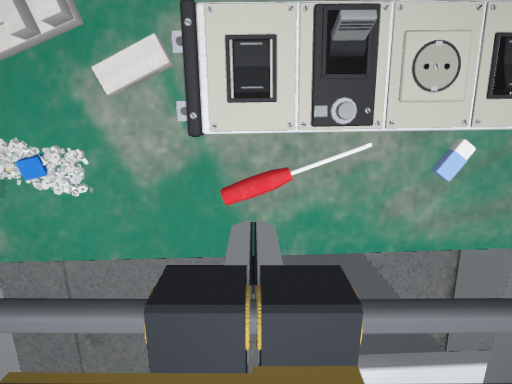

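The wide rocker at (250,67) is far end down (far 59.8 mm, near 66.2 mm). The lever at (352,35) leans far, and the button at (344,111) is out.

```bash
python3 -c "
from station import bot
print(bot.job_done())"
```

```text
the job is handed in; nothing more can be done
None
```

The breaker was trip-tested and reset, the bench was then switched on, and the job was handed in about 9.5 s into the 51 s allowed.

1. **Trip:** I pressed the trip button straight down with closed fingers, with force readings up to about 25 N. A picture showed the lever snapped over to the near side before I lifted off.
2. **Reset:** I pushed the lever's near face over to the far side with the fingers above the button. It snapped over and stayed, and the button came out again.
3. **Bench on:** I pressed the far end of the wide rocker with about 6 N until it snapped over.

**Last checks:** The final wrist picture and depth readings show:
- **Lever:** leaning far, with the handle at the same median position as at the start to within 1 mm.
- **Wide rocker:** far end at 59.8 mm and near end at 66.2 mm above the bench, so it is on.
- **Left narrow rocker:** far end still down.
- **Right narrow rocker:** not in the final picture. It looked unchanged in the picture taken before the rocker press, and the fingers never came near it.
- **Loose things:** the screwdriver and eraser lay undisturbed. The items behind and beside the rail were only partly in the final picture, but nothing went near them.
- **Robot:** the fingers were about 12 cm above and clear of the rail, with no contact force.

**Disagreements:** The cameras differed by about 2.5 mm on the button's position. The tool tilted 0.02 to 0.05 rad and drifted a few mm forward during the presses, with no visible effect on the outcome.

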